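Open the child-resistant cleaner bottle

ROBOT

A 7-joint arm with a two-finger parallel gripper is mounted at the origin on a cart in front of the work surface, level with it; the furniture and walls round the work are solid. World frame = base frame: x ahead of the robot, y to its left, z up, the work surface at z = 0. Lengths are in m, angles in rad, forces in N, time in s.
With the tool pointing down it reaches from about 0.4 to 0.9 m from the base axis. Payload 5.5 kg.
Tool frame: the origin (TCP) lies midway between the tips of the shut fingers; the grasp point (between the pads) lies 19 mm behind it (manip.grip_depth is the distance from the TCP to the grasp point, in m); z points along the fingers, y is the line along which they close (so a half turn about z gives the same grasp; the last joint's range is limited). The gripper opens to 92 mm and grips with 3 to 60 N. Pads are 19 mm wide; open, the fingers measure 130 mm over their backs; the gripper's body (75 mm by 190 mm) begins 47 mm behind the grasp point.
Start: joints at [-0.884, 0.501, -0.427, 1.55, 0.221, 1.138, -0.21], TCP at [0.267, 0.593, 0.227] pointing down, gripper open.
Joint ranges: [-2.88, 2.88], [-0.31, 2.03], [-1.54, 1.56], [0.2, 2.42], [-1.41, 4.55], [0.19, 2.02], [-2.57, 2.57]. Speed limits (rad/s): [2.57, 2.57, 3.14, 3.14, 3.14, 3.14, 3.14].

INTERFACE

Orientations are given as a unit quaternion [x, y, z, w].
In Python, from bench import manip, effector, viewer gives the robot as it stands. Calls block until the motion is done:
- manip.move_pose(position, orientation): joint-space move of the TCP to a pose.
- manip.servo_line(position, ori=None, vel=0.15): straight line of the TCP; ori=None keeps the orientation; vel is the mean speed in m/s.
- manip.movej(angles): joint-space move.
- effector.open_jaws() and effector.close(f_grip=None): open the fingers fully, or close them until they stop; f_grip is the grip in N (None keeps the last).
- manip.sleep(seconds).
- manip.solve_ik(position, orientation): joint angles nearest the present ones, or None.
- viewer.get_image(name): name is "scene" or "top" or "wrist"; returns the picture (400x640x3 uint8, red, green, blue); there is no depth.
- viewer.get_calibration(name): a dict with "vfov" (degrees; the focal length in pixels is half the picture's height over the tangent of half this angle, whatever the lens; pixels are square), "cx", "cy" (the principal point, pixels), "dist_coeffs" ([k1, k2, p1, p2, k3] as OpenCV has them; the pictures are not rectified), "eye" and "attitude" of the camera in the world. Camera axes: x right, y down, z forward; pixel columns grow to the right and rows downward; lengths in m; the calibration is good to about 2 mm. A picture is of the moment at which its call begins: read the wrist's pose just before it. get_calibration takes no time and is no camera call; for the wrist camera it gives the pose at the moment of the call.
A pose or a line that the arm cannot do raises manip.PlanningError and nothing moves.
- manip.hand_in(): hands the job in; it is judged then, once.
Readings, each from a call of its own:
- manip.current_clock(): time.
- manip.current_q(): joint angles.
- manip.current_joint_velocities(): joint speeds.
- manip.current_tau(): joint torques, N m.
- manip.current_tool_pos(): TCP position.
- manip.current_tcp_rot(): TCP orientation.
- manip.current_force(): force on the tool from outside, world axes, zero at the start.
- manip.current_wrist_torque(): the same for the moment, N m.
- manip.current_finger_gap(): finger opening in m.
- manip.current_gripper_force(): force on a finger pad.
Only numpy, scipy, OpenCV 4.12 (cv2) and the standard library are available. Lean on these libraries where they do the work, as an engineer would, in place of code of your own. Each camera call takes 0.05 s, during which the arm holds its last target. There are 200 camera calls.

TASK

Open the cleaner bottle that is clamped in the bench holder: press its child-resistant cap down until you feel it bottom, keep it pressed while you turn it anticlockwise (seen from above) about a sixth of a turn until it is free, without forcing it, and lift it off. Set the cap down top upwards, not dropped, in the shallow steel tray and let go, and leave everything else where it is.

Things in the scene. Friction and masses are not known exactly. Their poses are not given: they have to be found in the camera images.
- bottle: white plastic cleaner bottle, 72 mm across, clamped in a bench holder (110x110x8 mm aluminium plate with a round socket 81 mm across, 30 mm high) that is screwed down and cannot move or turn. Origin: centre of the holder's underside, on the worktop, on the bottle's axis; z up. The bottle's shoulder narrows from 74 to 91 mm above the origin.
- cap: black ribbed round child-resistant cap on the bottle, loose, 0.05 kg, 52 mm across, 34 mm high, hollow, flat top. Origin: centre of its underside, 106 mm above the bottle's origin while locked; z up; x parallel to the bottle's x while locked. It can shift about 2 mm sideways on the neck. A sprung plug pushes it up: 4 N while locked, 0.4 N more per mm pressed.
- cap_top (a point): centre of the cap's flat top, 34 mm above the cap's origin. Grip only the upper 26 mm. Not pressed, the cap turns 4 degrees and butts hard on lock teeth. Pressed 2 to 12 mm (differs, unseen: feel it) it clears them; 0.6 mm deeper it bottoms on a stiff cushion, about 25 N more per mm. 13 to 18 N downward is always deep enough, under 10 N may not be; over 32 N between cap and bottle breaks it.
- bottle_mouth (a point): end of the neck on the bottle's axis, 118 mm above the bottle's origin, under the cap; the plug in it stands up to 140 mm above the origin. Kept pressed, the cap turns anticlockwise seen from above; at 58 degrees (44 to 72) from locked its two lugs stand in open gaps; hard end stop at 76. There, let up, it rises 4 mm by itself and lifts straight off.
- tray: shallow square steel tray, 140x140x12 mm, wall and floor 3 mm thick, fixed to the worktop. Origin: centre of its underside; z up, x and y along its sides.
- tray_in (a point): centre of the tray's inner floor, 3 mm above the worktop
- dropper_bottle: tiny bottle with a ribbed cap, 19 mm wide, 41 mm high; bystander; origin at the centre of its underside.
- sensor_cap: round sensor under a clear transport cap, 56 mm wide, 50 mm high; bystander; origin at the centre of its underside.
- junction_box: white surface junction box, 68x68x41 mm; bystander; origin at the centre of its underside.
- relay: plug-in relay on its socket, 70x27x54 mm; bystander; origin at the centre of its underside.
- contactor: three-pole contactor, 74x45x75 mm; bystander; origin at the centre of its underside.
Things that resemble listed ones, but are neither listed nor needed, are in the scene too. Leave any pink or purple look-alike of the cap alone.

How it is judged:
On the way, in this order (a step that is already met when the one before it is completed fails the run):
1. the cap is turned by at least 43 degrees while still on the neck (angle between the x axis of cap and the x axis of bottle, either way round above 0.75 rad and z of cap in the frame of bottle below 0.113 m and horizontal distance between cap and bottle below 0.006 m), for 0.1 s.
2. the cap is lifted clear of the neck (z of cap in the frame of bottle above 0.142 m), for 0.1 s.
3. the cap stands top upwards on the tray's floor with the fingers still on it (z of cap in the frame of tray_in between -0.004 and 0.004 m and horizontal distance between cap and tray_in below 0.062 m and angle between cap's own z axis and vertical below 0.12 rad and contact force between the fingers and cap above 0.5 N), for 0.05 s.
At the end, for the whole second after the job is handed in: The cap stands top upwards (within 7 degrees) on the floor of the steel tray (its underside within 4 mm of the tray's inner floor, its centre within 62 mm of the tray's), at rest and released; the bottle is open (z of cap in the frame of tray_in between -0.004 and 0.004 m and horizontal distance between cap and tray_in below 0.062 m and angle between cap's own z axis and vertical below 0.12 rad and linear speed of cap below 0.02 m/s and contact force between the fingers and cap below 0.05 N); the robot touches nothing.
It fails at once if the cap is forced: more than 32 N between cap and bottle (contact force between cap and bottle above 32 N).
It fails at once if a bystander (dropper bottle, sensor, junction box, relay, or contactor) is shifted by more than 20 mm (distance of any of dropper_bottle, sensor_cap, junction_box, relay, contactor from where it was at the start of the episode above 0.02 m).
It also fails if it takes over 61 s, if anything falls off the work surface, if the arm or the gripper's body presses on something with over 40 N, if the wrist force passes 120 N, or if a joint passes its speed limit or range.

## Working session

There is one attempt and no reset: what is moved stays moved. The work goes in short steps, each a Python script; the robot and the scene stay as the last script left them, time stands still between calls to the robot, and variables do not carry over. Pictures are saved under pics/ and viewed, at most 10 in all, crops included, and the job is handed in when it is done.

```bash
ls; mkdir -p pics; python3 - <<'E'
from bench import manip, effector, viewer
import cv2,numpy as np
for n in ("scene","top"):
    im=viewer.get_image(n); cv2.imwrite(f"pics/{n}0.png",im[:,:,::-1]); print(n,viewer.get_calibration(n))
print(manip.current_clock(),manip.current_tool_pos(),manip.current_tcp_rot(),manip.current_force())
E
```

```text
pics
scene {'vfov': 56.831822296162805, 'cx': 319.8109419867694, 'cy': 199.87403669326898, 'dist_coeffs': array([0.00384702, 0.        , 0.        , 0.        , 0.        ]), 'eye': array([-0.01642347, -0.60303116,  0.67006781]), 'attitude': array([ 0.81933257, -0.33029035,  0.18493299, -0.43058356])}
top {'vfov': 43.10371330439597, 'cx': 321.70897444200796, 'cy': 194.50218761112907, 'dist_coeffs': array([-0.09654708,  0.        ,  0.        ,  0.        ,  0.        ]), 'eye': array([ 0.32922537, -0.02242409,  1.81790997]), 'attitude': array([ 0.71513906, -0.69546878,  0.04757776, -0.0513387 ])}
0.1 [0.26709812 0.59189449 0.22577419] [ 2.10311018e-01  9.77634133e-01 -8.56554457e-04 -2.08707446e-04] [-0.41965156 -0.20991206 -0.42646897]
```

View pics/scene0.png

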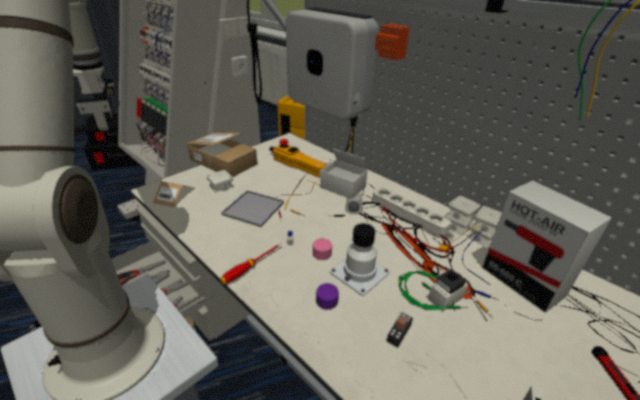

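View pics/top0.png

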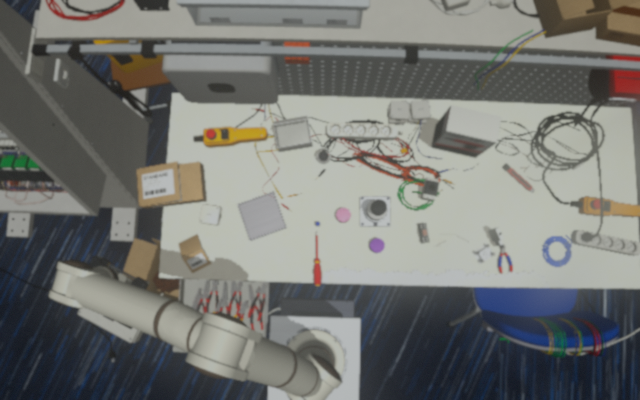

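The scene picture shows the black cap on the bottle at (364,236), with a pink look-alike at (322,248) and a purple one at (327,296). The steel tray is at (253,208), and the grey box at (345,175) is too deep to be it. In the top view the cap is at about (377,208) and the tray at (262,216). I'll take the black cap on the clamped bottle and check it with the wrist camera.

```bash
cat > h.py <<'E'
from bench import manip, effector, viewer
import cv2,numpy as np
from scipy.spatial.transform import Rotation as R
def ray(c,uv):
    f=200/np.tan(np.radians(c['vfov']/2)); K=np.array([[f,0,c['cx']],[0,f,c['cy']],[0,0,1]])
    p=cv2.undistortPoints(np.array(uv,float).reshape(-1,1,2),K,c['dist_coeffs']).reshape(-1,2)
    return R.from_quat(c['attitude']).apply(np.c_[p,np.ones(len(p))])
def onplane(c,uv,z):
    d=ray(c,uv); return c['eye']+d*((z-c['eye'][2])/d[:,2])[:,None]
def proj(c,P):
    f=200/np.tan(np.radians(c['vfov']/2)); K=np.array([[f,0,c['cx']],[0,f,c['cy']],[0,0,1]])
    q=R.from_quat(c['attitude']).inv().apply(np.atleast_2d(P)-c['eye'])
    return cv2.projectPoints(q,np.zeros(3),np.zeros(3),K,c['dist_coeffs'])[0].reshape(-1,2)
def quat(yaw): # tool down; tool x axis at yaw, y axis = yaw-90deg
    return (R.from_euler('z',yaw)*R.from_euler('x',np.pi)).as_quat()
E
python3 - <<'E'
from h import *
for n,win in (("top",(355,190,400,230)),("scene",(345,220,385,262))):
    im=cv2.imread(f"pics/{n}0.png"); c=viewer.get_calibration(n)
    x0,y0,x1,y1=win; m=np.zeros(im.shape[:2],np.uint8); m[y0:y1,x0:x1]=(im[y0:y1,x0:x1].max(2)<75)*255
    cs,_=cv2.findContours(m,0,1); k=max(cs,key=cv2.contourArea); print(n,cv2.boundingRect(k),cv2.minEnclosingCircle(k),cv2.contourArea(k))
    (u,v),_=cv2.minEnclosingCircle(k)
    print(onplane(c,[u,v],.137 if n=="top" else .123))
im=cv2.imread("pics/top0.png"); c=viewer.get_calibration("top")
hsv=cv2.cvtColor(im,cv2.COLOR_BGR2HSV); print(im[216,262],im[170,230],im[250,230])
m=np.zeros(im.shape[:2],np.uint8); m[185:250,230:295]=(im[185:250,230:295].max(2)<185)*255
m=cv2.morphologyEx(m,cv2.MORPH_OPEN,np.ones((5,5)))
cs,_=cv2.findContours(m,0,1); k=max(cs,key=cv2.contourArea); r=cv2.minAreaRect(k); print(r)
P=onplane(c,cv2.boxPoints(r),.008); print(P,np.linalg.norm(np.diff(P,axis=0),axis=1)); t=P.mean(0); print(t)
e=P[1]-P[0]; print("yaw",np.degrees(np.arctan2(e[1],e[0])))
print(proj(viewer.get_calibration("scene"),t))
E
```

```text
Traceback (most recent call last):
ValueError: max() iterable argument is empty
```

```bash
cat > m.py <<'E'
from h import *
for n,win in (("top",(358,192,398,226)),("scene",(345,220,385,262))):
    im=cv2.imread(f"pics/{n}0.png"); c=viewer.get_calibration(n)
    x0,y0,x1,y1=win; w=im[y0:y1,x0:x1].max(2); th=(int(w.min())+140)//2; print(w.min(),th)
    m=np.zeros(im.shape[:2],np.uint8); m[y0:y1,x0:x1]=(w<th)*255
    cs,_=cv2.findContours(m,0,1); k=max(cs,key=cv2.contourArea); print(n,cv2.boundingRect(k),cv2.minEnclosingCircle(k),cv2.contourArea(k))
    (u,v),_=cv2.minEnclosingCircle(k)
    print(onplane(c,[u,v],.137 if n=="top" else .123))
im=cv2.imread("pics/top0.png"); c=viewer.get_calibration("top")
print(im[216,262],im[190,225],im[250,230])
m=np.zeros(im.shape[:2],np.uint8); m[185:250,230:295]=(im[185:250,230:295].max(2)<185)*255
m=cv2.morphologyEx(m,cv2.MORPH_OPEN,np.ones((5,5)))
cs,_=cv2.findContours(m,0,1); k=max(cs,key=cv2.contourArea); r=cv2.minAreaRect(k); print(r)
P=onplane(c,cv2.boxPoints(r),.008); print(P,np.linalg.norm(np.diff(P,axis=0),axis=1)); t=P.mean(0); print(t)
e=P[1]-P[0]; print("yaw",np.degrees(np.arctan2(e[1],e[0])))
print(proj(viewer.get_calibration("scene"),t))
E
python3 m.py
```

```text
82 111
top (370, 200, 16, 15) ((377.6000061035156, 207.0), 7.6656012535095215) 158.5
[[ 0.52894489 -0.198105    0.137     ]]
0 70
scene (353, 224, 22, 24) ((363.02777099609375, 235.97222900390625), 12.767314910888672) 401.0
[[ 0.52562528 -0.20829265  0.123     ]]
[163 162 162] [180 189 186] [179 189 186]
((261.5495910644531, 215.0821533203125), (42.45284652709961, 42.90446853637695), 70.20112609863281)
[[0.54665246 0.30627494 0.008     ]
 [0.60374335 0.1622105  0.008     ]
 [0.46058929 0.10477639 0.008     ]
 [0.40437624 0.24733296 0.008     ]] [0.15496429 0.15424578 0.1532393 ]
[0.50384034 0.2051487  0.008     ]
yaw -68.38221278764554
[[253.0853577  205.38611638]]
```

```bash
python3 - <<'E'
from h import *
for y in range(-180,180,20):
    out=[]
    for d,z in ((0,.3),(0,.11),(62,.11)):
        q=manip.solve_ik([.527,-.203,z],quat(np.radians(y+d))); out.append(None if q is None else np.round([q[0],q[4],q[6]],2).tolist())
    print(y,out)
E
```

```text
-180 [[0.1, -0.07, 1.96], [0.29, -0.03, 1.91], [-0.56, -1.04, -2.45]]
-160 [[0.14, -0.06, 2.29], [0.34, 0.01, 2.23], [-0.56, -1.04, -2.1]]
-140 [[1.24, 0.55, 2.12], [0.38, 0.05, 2.55], [-0.48, -0.83, -1.91]]
-120 [[1.24, 0.55, 2.47], [-0.56, -1.04, -2.49], [-0.35, -0.63, -1.72]]
-100 [[-0.62, -0.59, -2.46], [-0.56, -1.04, -2.14], [-0.2, -0.45, -1.53]]
-80 [[-0.62, -0.59, -2.11], [-0.48, -0.83, -1.95], [-0.08, -0.33, -1.28]]
-60 [[-0.53, -0.41, -1.92], [-0.35, -0.63, -1.76], [-0.02, -0.28, -0.98]]
-40 [[-0.39, -0.29, -1.68], [-0.35, -0.63, -1.41], [0.01, -0.25, -0.66]]
-20 [[-0.03, -0.12, -1.49], [-0.09, -0.34, -1.31], [0.05, -0.21, -0.33]]
0 [[0.03, -0.1, -1.16], [-0.03, -0.28, -1.01], [0.09, -0.18, -0.01]]
20 [[0.04, -0.09, -0.82], [0.01, -0.25, -0.69], [0.11, -0.16, 0.32]]
40 [[0.06, -0.09, -0.47], [0.05, -0.22, -0.37], [0.14, -0.14, 0.65]]
60 [[0.07, -0.08, -0.13], [0.09, -0.18, -0.05], [0.17, -0.12, 0.98]]
80 [[0.06, -0.09, 0.22], [0.11, -0.16, 0.29], [0.2, -0.1, 1.31]]
100 [[0.06, -0.08, 0.57], [0.14, -0.14, 0.62], [0.22, -0.08, 1.64]]
120 [[0.07, -0.08, 0.92], [0.17, -0.12, 0.95], [0.29, -0.02, 1.94]]
140 [[0.08, -0.08, 1.26], [0.19, -0.1, 1.28], [0.34, 0.02, 2.26]]
160 [[0.09, -0.08, 1.61], [0.22, -0.08, 1.61], [1.2, 0.96, 1.87]]
```

```bash
python3 - <<'E'
from h import *
manip.move_pose([.527,-.203,.27],quat(np.radians(40)))
manip.sleep(.2)
c=viewer.get_calibration("wrist"); im=viewer.get_image("wrist"); cv2.imwrite("pics/w1.png",im[:,:,::-1])
import pickle; pickle.dump(c,open("w1.pkl","wb"))
print(c,manip.current_tool_pos(),manip.current_clock(),manip.current_force())
print(proj(c,[[.527,-.203,.14]]))
E
```

```text
{'vfov': 59.928903561312204, 'cx': 315.18271748683117, 'cy': 199.07954126960007, 'dist_coeffs': array([-0.00772867,  0.        ,  0.        ,  0.        ,  0.        ]), 'eye': array([ 0.57533416, -0.16037445,  0.42753727]), 'attitude': array([ 0.89934002, -0.41946779, -0.05208722,  0.11189826])} [ 0.52714211 -0.20265381  0.26995408] 3.2917 [ 0.40387576 -0.42407793 -0.47804161]
[[316.99726991 189.68716673]]
```

View pics/w1.png

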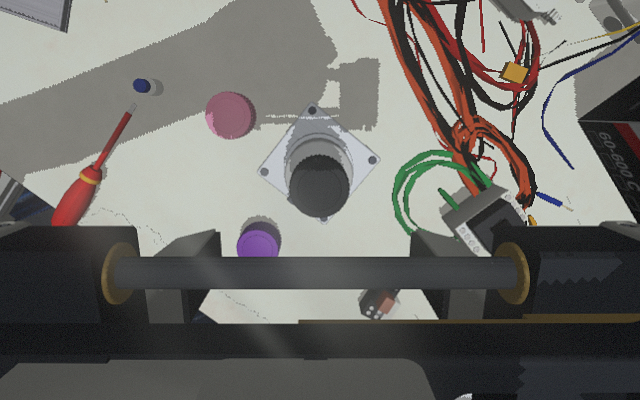

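The wrist view shows the black ribbed cap at about (319,185), standing on the white bottle in the square plate. The pink cap is at (231,115) and the purple one at (258,240), both lying on the bench. Next I fit the top rim and check it in a crop.

```bash
cat > fit.py <<'E'
from h import *
import pickle,sys
from scipy.optimize import least_squares
def fit(im,c,guess,out=None,z=.14):
    g=proj(c,[guess])[0]; s=347/(c['eye'][2]-z); r=26e-3*s
    m=(im.max(2)<88).astype(np.uint8)*255
    M=np.zeros_like(m); x,y=int(g[0]),int(g[1]); w=int(1.6*r); M[max(0,y-w):y+w,x-w:x+w]=m[max(0,y-w):y+w,x-w:x+w]
    M=cv2.morphologyEx(M,cv2.MORPH_OPEN,np.ones((7,7)))
    k=max(cv2.findContours(M,0,cv2.CHAIN_APPROX_NONE)[0],key=cv2.contourArea)[:,0]
    cen=k[k[:,1]>k[:,1].max()-1.0*r]          # lower half-rim belongs to the top face
    P=onplane(c,cen+0.0,z)[:,:2]
    f=least_squares(lambda p:np.hypot(*(P-p[:2]).T)-p[2],[*guess[:2],.026],loss='soft_l1',f_scale=.0005)
    print("circle",f.x,"rms",np.sqrt(np.mean(f.fun**2)),"box",cv2.boundingRect(k))
    if out:
        o=im.copy(); a=np.linspace(0,6.28,60); e=proj(c,np.c_[f.x[0]+f.x[2]*np.cos(a),f.x[1]+f.x[2]*np.sin(a),0*a+z])
        o=cv2.resize(o[y-70:y+70,x-90:x+90],None,fx=4,fy=4); 
        cv2.polylines(o,[((e-[x-90,y-70])*4).astype(int)],True,(0,255,0),1); cv2.imwrite(out,o)
    return f.x
E
python3 - <<'E'
from fit import *
fit(cv2.imread("pics/w1.png"),pickle.load(open("w1.pkl","rb")),[.527,-.203,.14],"pics/crop1.png")
E
```

```text
circle [ 0.52881749 -0.20491014  0.02363438] rms 0.000917637840366386 box (290, 155, 59, 62)
```

View pics/crop1.png

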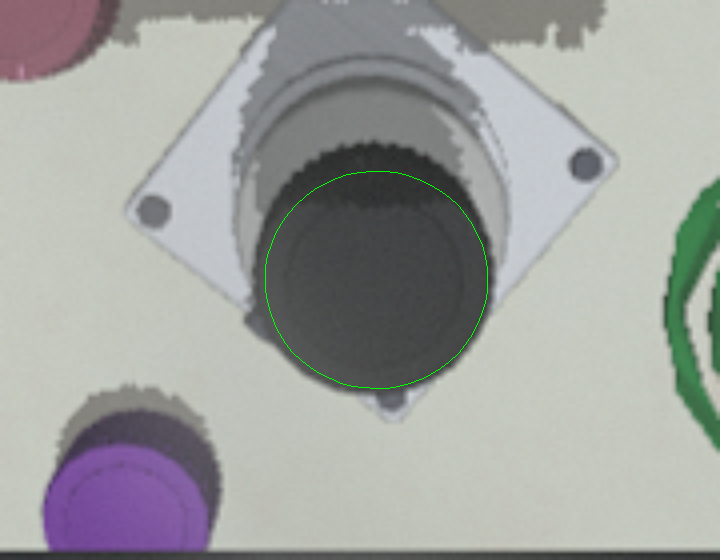

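The crop confirms the choice: a black ribbed cap on the clamped bottle, with its top disc and inner ring centred near crop (374,281). The bulge at lower left is shadow. The top, scene and wrist measurements agree to within about 2 mm, so I go down, close lightly and feel the side force.

```bash
python3 - <<'E'
from h import *
import pickle
c=pickle.load(open("w1.pkl","rb")); p=onplane(c,[320.2,189.4],.14)[0]; print(p)
q=quat(np.radians(40))
manip.servo_line([p[0],p[1],.20],q,.15)
f0=np.array(manip.current_force()); np.save("f0.npy",f0)
manip.servo_line([p[0],p[1],.116],vel=.07)
print("down",manip.current_force()-f0)
effector.close(f_grip=5); manip.sleep(.3)
T=R.from_quat(q)
print("closed",manip.current_finger_gap(),"F tool",T.inv().apply(manip.current_force()-f0),manip.current_wrist_torque(),manip.current_tool_pos(),manip.current_gripper_force(),manip.current_clock())
E
```

```text
[ 0.5289384 -0.2049224  0.14     ]
down [-0.19971244 -0.36523493 -1.2422563 ]
closed 0.05192472630120376 F tool [-0.64966742 -0.61897397  1.55711991] [-0.1499595   0.0092303   0.04601571] [ 0.52898935 -0.2050211   0.11601745] 5.00002171844244 6.2667
```

```bash
cat >> h.py <<'E'
def force(n=4,dt=.02):
    s=[]
    for _ in range(n): s.append(manip.current_force()); manip.sleep(dt)
    return np.mean(s,0)
E
python3 - <<'E'
from h import *
effector.close(f_grip=45); manip.sleep(.2)
p=np.array(manip.current_tool_pos()); b=force(8); np.save("b.npy",b); print("bias",b,p)
z=p[2]; step=.001
for i in range(45):
    z-=step; manip.servo_line([p[0],p[1],z],vel=.02); f=force(3,.015)-b
    if i%3==0 or f[2]>8: print(round((p[2]-z)*1e3,2),np.round(f,1))
    if f[2]>14 or p[2]-z>.0145: break
    if f[2]>7 or (p[2]-z)>.0115: step=.0002
    else: step=.0005 if i>1 else .001
np.save("cmd.npy",[p[0],p[1],z])
print(manip.current_tool_pos(),manip.current_finger_gap(),manip.current_clock(),manip.current_wrist_torque())
E
```

```text
bias [ 0.96600227 -0.67800418 -0.63439165] [ 0.52901015 -0.20502861  0.11602676]
1.0 [-1.   0.5  3.8]
3.5 [-1.5  0.4  5.3]
5.0 [-2.7  1.   9.5]
5.2 [-3.   1.  10.5]
5.4 [-4.2  1.5 10.8]
5.6 [-4.   1.5 12.2]
5.8 [-4.4  1.7 13.6]
6.0 [-4.7  2.2 15. ]
[ 0.52914632 -0.20507272  0.11128974] 0.05099195199522892 10.4167 [ 0.20533134  0.98138421 -0.00797484]
```

```bash
python3 - <<'E'
from h import *
b=np.load("b.npy"); x,y,z=np.load("cmd.npy")
t0=manip.current_wrist_torque()
for a in range(4,59,3):
    manip.servo_line([x,y,z],quat(np.radians(40+a)),vel=.02); f=force(3,.015)-b; t=manip.current_wrist_torque()
    print(a,np.round(f,1),"tz",np.round(t[2],2),round(manip.current_clock(),2))
    if f[2]>24 or abs(t[2])>1.2 or np.hypot(*f[:2])>12: print("STOP"); break
    z+=np.clip((f[2]-15.5)*.00006,-.0003,.0003)
    x+=np.clip(f[0]*.00003,-.0002,.0002); y+=np.clip(f[1]*.00003,-.0002,.0002)
np.save("cmd.npy",[x,y,z]); print(x,y,z,manip.current_tool_pos(),manip.current_finger_gap())
print(R.from_quat(manip.current_tcp_rot()).as_euler('zyx',degrees=True))
E
```

```text
4 [-3.5  1.3 13.9] tz 0.08 10.72
7 [-2.4  1.4 13.1] tz 0.07 11.02
10 [-1.8  0.6 13.5] tz 0.06 11.32
13 [-1.8  1.  13.8] tz 0.01 11.62
16 [-1.3  0.8 13.4] tz 0.09 11.92
19 [-1.4  0.4 13.7] tz 0.0 12.22
22 [-0.7  1.2 13.8] tz 0.06 12.52
25 [-0.9  0.7 13.9] tz 0.06 12.82
28 [-0.6  1.  14.6] tz 0.06 13.12
31 [-1.2  0.9 14.5] tz 0.07 13.42
34 [-1.3  0.5 15. ] tz 0.1 13.72
37 [-1.3  0.6 14.7] tz 0.05 14.02
40 [-0.9  0.8 14.9] tz 0.01 14.32
43 [-1.   1.1 14.8] tz -0.01 14.62
46 [-0.8  0.9 14.5] tz 0.01 14.92
49 [-0.8  0.9 15.1] tz 0.07 15.22
52 [-0.3  0.9 15.2] tz 0.03 15.52
55 [-0.9  1.2 15.4] tz 0.05 15.82
58 [-0.8  1.7 15.7] tz 0.06 16.12
0.5282996207792817 -0.20448327857212295 0.10874945946945112 [ 0.53115339 -0.20504487  0.11114434] 0.050858557994305754
[-98.02121461   0.32646548 179.92119499]
```

```bash
python3 - <<'E'
from h import *
b=np.load("b.npy"); x,y,z=np.load("cmd.npy"); ok=True
for k in range(12):
    z+=.0015; manip.servo_line([x,y,z],vel=.03); f=force(2,.015)-b
    print(np.round(manip.current_tool_pos()[2]*1e3,1),np.round(f,1))
    if f[2]<-8: ok=False; print("STOP"); break
if ok:
    manip.servo_line([x,y,.22],vel=.1)
    print(force()-b)
print(manip.current_finger_gap(),manip.current_clock(),manip.current_tool_pos())
im=viewer.get_image("scene"); cv2.imwrite("pics/s2.png",cv2.resize(im[150:330,250:490,::-1],None,fx=3,fy=3))
E
```

```text
111.5 [2.3 0.1 7.4]
112.2 [ 2.8 -0.5  5.3]
113.5 [ 3.6 -1.   3.9]
114.9 [ 5.  -1.4  4.1]
116.2 [ 5.3 -0.9  1.8]
117.6 [ 5.3 -1.   1.3]
119.0 [ 4.9 -1.2  0.6]
120.3 [ 5.6 -0.8 -0.8]
121.6 [ 5.8 -2.3 -1.8]
123.0 [ 6.  -1.4 -2.3]
124.5 [ 5.4 -1.9 -2.4]
126.0 [ 4.8 -1.  -1.2]
[-1.06574943  0.20195971  0.36540789]
0.05100283962780655 20.6667 [ 0.52763177 -0.20425449  0.21906374]
```

View pics/s2.png

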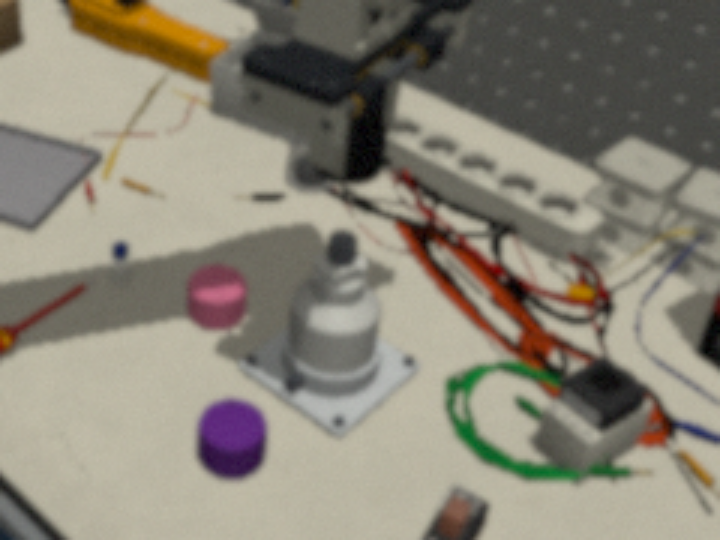

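The bottle now stands open, with its plug showing at crop (342,245) and nothing else moved. The finger gap of 51 mm says the cap is held. Now the tray, with the fingers along its diagonal.

```bash
python3 - <<'E'
from h import *
q=quat(np.radians(66.6)); t=[.504,.205]
manip.move_pose([*t,.18],q)
manip.servo_line([*t,.035],vel=.1); manip.sleep(.2); b=force(8); print(b,manip.current_finger_gap(),manip.current_clock())
z=.035
while z>.004:
    z-=.0015 if z>.018 else .0006
    manip.servo_line([*t,z],vel=.03); f=force(2,.015)-b
    if f[2]>2: print("contact",z,np.round(f,1))
    if f[2]>5: break
print(manip.current_tool_pos(),manip.current_clock())
im=viewer.get_image("scene"); cv2.imwrite("pics/s3.png",cv2.resize(im[120:270,160:360,::-1],None,fx=4,fy=4))
E
```

```text
[-0.09798946 -0.14266646 -0.56807233] 0.051039814548624336 24.175
contact 0.012799999999999988 [-0.  -0.   2.1]
contact 0.012199999999999989 [-3.  -0.7  8.4]
[0.50412002 0.2050641  0.01291617] 29.8417
```

View pics/s3.png

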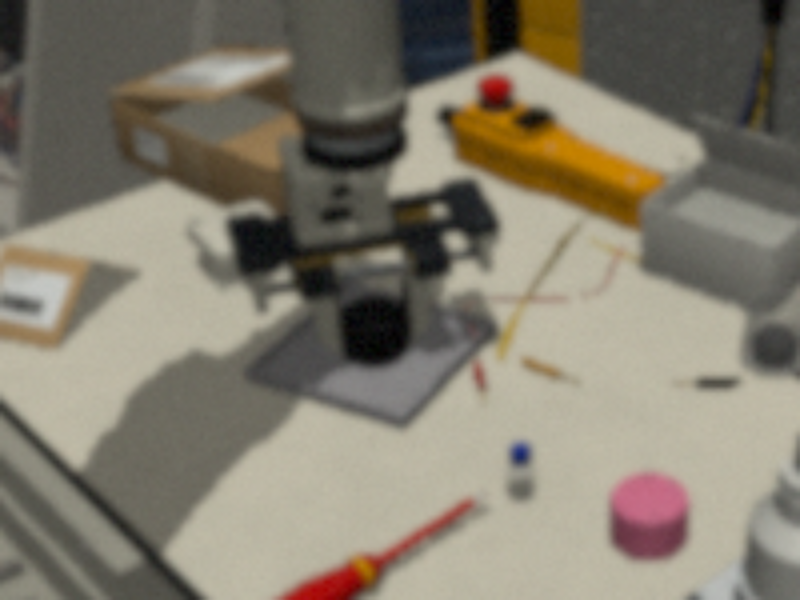

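The cap stands upright inside the tray, at crop (375,330). Contact came at TCP height 13 mm, just as the geometry predicts for the floor. I'll release, go up, and check.

```bash
python3 - <<'E'
from h import *
manip.sleep(.2); effector.open_jaws(); manip.sleep(.2)
manip.servo_line([.504,.205,.2],vel=.1); manip.sleep(.2)
c=viewer.get_calibration("wrist"); im=viewer.get_image("wrist"); cv2.imwrite("pics/w4.png",im[:,:,::-1])
print(proj(c,[.504,.205,.037]),manip.current_finger_gap(),manip.current_clock())
E
```

```text
[[317.31573971 182.07960748]] 0.09147741585017848 33.4
```

View pics/w4.png

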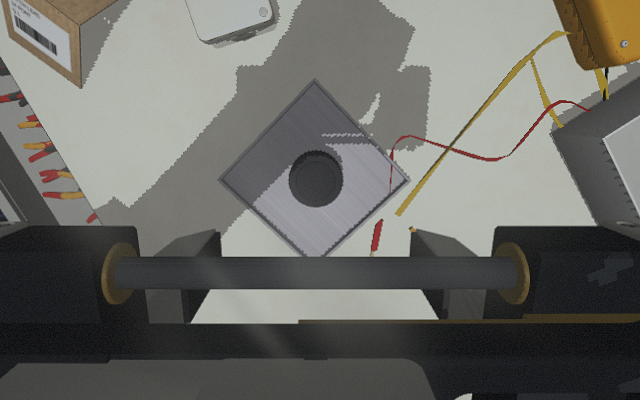

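The cap stands flat at (316,180), in the middle of the tray, and the gripper is clear of it.

```bash
python3 -c "
from bench import manip
print(manip.hand_in())"
```

```text
the job is handed in; nothing more can be done
None
```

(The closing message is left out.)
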